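# Tip the loose nuts through the spring flap of the hardware bin

### The arm

A 7-joint arm with a two-finger parallel gripper is mounted at the origin on the work surface. World frame = base frame: x ahead of the robot, y to its left, z up, the work surface at z = 0. Lengths are in m, angles in degrees, forces in N, time in s.
With the tool pointing down it reaches from about 0.4 to 0.75 m from the base axis. Payload 19.5 kg.
Tool frame: the origin (TCP) lies between the finger pads; the fingertips stand env.tcp_to_tips ahead of it and the grasp point (between the pads) lies 6 mm ahead of it (env.tcp_to_tips is the distance from the TCP to the fingertips, in m); y points along the fingers, x is the direction in which the jaws open and shut, and the axes are right-handed (so a half turn about y gives the same grasp; the last joint's range is limited). The gripper opens to 85 mm and grips with 20 to 120 N. Pads are 22 mm wide; open, the fingers measure 114 mm over their backs; the gripper's body (76 mm by 85 mm) begins 54 mm behind the grasp point. The pads swing forward as they close: fully open they stand 13 mm farther back than shut.
Start: joints at [-73.092, 40.479, -1.581, 85.061, 1.261, 54.483, -4.326], TCP at [0.19, 0.543, 0.232] pointing down, gripper open.
Joint ranges: [-155.06, 155.06], [-18.47, 123.98], [-90, 86.84], [0, 140.48], [-83.41, 263.41], [0, 116], [-161.91, 161.91]. Speed limits (degrees/s): [108.29, 108.29, 147.25, 147.25, 172.46, 172.46, 172.46].

### API

Orientations are given as a 3x3 rotation matrix whose columns are the frame's x, y, z axes.
In Python, from rig import env gives the robot as it stands.
- The arm moves only by the tool move_arm, never from a script. Its argument "motion" is one flat list of numbers, 6 for each row, row after row: the shift along the tool's x, y, z in cm, then the turn, a rotation vector about the tool's x, y, z in rad. In form: [x, y, z, rx, ry, rz, x, y, z, rx, ry, rz, ...]. A call has 1 to 8 rows; each row is the pose to reach, as a shift and turn from the pose commanded when the call began, along the tool's axes at that moment; what a row does not reach only later rows make up. A row lasts 1/8 s, in which the tool goes at most 62.5 mm and 10.7 degrees, less where a joint would pass 70% of its speed; a pose out of reach is approached as far as the arm can. A call with a gripper value outside its range is refused whole. "fingers" is the closure, from 0 (fully open) to 1 (shut), set as the call begins (left out, the last holds). The fingers move at their own pace and stop on an object; "squeeze" is the grip in N (left out, the last holds). Time passes only in rows, so rows that repeat a pose let the fingers close. It gives the time, the measured TCP pose, the force and the opening at its end, in the units of the state.
- env.state(): the state, without advancing time (a new reading comes with each control period).
- env.camera(name): name is "scene" or "top" or "wrist"; returns a dict with "color" (420x560x3 uint8, red, green, blue), "fovy" (degrees; the focal length in pixels is half the picture's height over the tangent of half this angle, whatever the lens; pixels are square), "cx", "cy" (the principal point, pixels), "T" (4x4, takes a point from camera to world coordinates). Camera axes: x right, y up, looking along -z (the intrinsics and any distortion apply to the point x, -y, -z); pixel columns grow to the right and rows downward; lengths in m; the calibration is good to about 2 mm. The wrist camera is an equidistant fisheye: a pixel r from the principal point sees the ray r / f radians off the axis. A picture is of the moment at which its call begins. There is no depth.
- env.sign_off(): hands the job in, once; it reports no verdict.
The state is a dict: "t": time; "joint_pos": joint angles; "joint_vel": joint speeds; "joint_efforts": joint torques, N m; "tool_pos": TCP position; "orientation": TCP orientation; "ft_force": force on the tool from outside, world axes, zero at the start; "wrist_torque": the same for the moment, N m; "opening": finger opening in m.
Only numpy, scipy, OpenCV 4.12 (cv2) and the standard library are available. Lean on these libraries where they do the work, as an engineer would, in place of code of your own. Each camera call takes 0.05 s, during which the arm holds its last target.

### The job

On the workshop bench stand two steel pans with the same wooden grip; the scoop, the one with the open front, holds two loose hex nuts. Push the spring flap of the grey steel bin down with the scoop's front edge and, while the scoop holds it open, tip both nuts through into the bin, keeping the gripper itself off the bin and its flap. Then set the empty scoop back down flat on the bench, so that the flap is shut again.

Things in the scene. Friction and masses are not known exactly. Their poses are not given: they have to be found in the camera images.
- scoop: Steel scoop 130 (x) x 90 (y) mm, 0.2-0.45 kg, starts flat on the bench, front towards the bin. Origin: centre of underside. Open front edge at x=-65, 3 mm floor, 30 mm side walls from x=-45 back to +65. Wooden grip bar above the rear wall: x +45 to +65, 70 long in y, 45 to 80 up; pinch it across its 20 mm from above. Nuts slide at 16-23 deg tilt. An empty tray nearby has a closed front.
- nut_a: Hex nut, dark steel, 24 mm across flats, 13 mm thick, about 35 g, lying loose in the scoop. Origin: centre of its underside.
- nut_b: The second nut, the same as nut_a.
- hopper: Grey steel bin, fixed, 200 (x) x 190 (y) x 160 mm high, open inside. Origin: centre of underside; its +x side faces the robot's left, about. Top opening x, y within 50, 65 of centre, shut by the flap. Bring the scoop over the +x side, front to -x; tip it front down 35-45 deg about the opening's +x edge (underside just above it, front edge 80 mm past it along the floor): nuts slide in off the flap.
- flap (a joint): Angle in rad of the bin's aluminium flap: 0 shut (level, upper face 4 mm below the bin's top), grows as it swings down into the bin, up to 1.1. Hinge along y at the bin's x=+50, z=154 mm; flap 95 mm long to -x, 126 wide, 4 thick. A spring shuts it: about 0.9 N at the free edge to start it, 1.5 N at 0.8 rad; the nuts alone do not open it.
There are look-alikes about, which are no part of the job. What is shaped like the scoop but blue or purple is not meant.

How it is judged:
By the outcome, as a careful person would: the job done as asked, in the order asked, and still so for the second after the job is handed in, with the robot touching nothing.
It also fails if it takes over 56 s, if anything falls off the work surface, if the arm or the gripper's body presses on something with over 40 N, if the wrist force passes 120 N, or if a joint passes its speed limit or range.

## Working session

There is one attempt and no reset: what is moved stays moved. The work goes in short steps, Python scripts to look and compute and a tool call to move; the robot and the scene stay as the last step left them, time stands still between calls to the robot, and variables do not carry over. Pictures are saved under pics/ and viewed, and the job is handed in when it is done.

Besides the shell and the picture viewer there is one more tool, called after "Request:" by a JSON object that holds its "name" and its "arguments", one argument or row to a line. move_arm: Moves the arm, as the interface text tells. Its arguments: {"type":"object","properties":{"motion":{"type":"array"},"fingers":{"type":"number"},"squeeze":{"type":"number"}},"required":["motion"]}

```bash
mkdir -p pics; ls
python3 - <<'E'
from rig import env
import cv2,json
for n in ["scene","top","wrist"]:
    c=env.camera(n)
    cv2.imwrite(f"pics/{n}0.png",c["color"][:,:,::-1])
    print(n,c["fovy"],c["cx"],c["cy"],c["T"].tolist() if hasattr(c["T"],'tolist') else c["T"], c.keys())
s=env.state()
print(s, env.tcp_to_tips)
E
```

```text
pics
scene 44.01893538859244 289.09592340224015 209.47042254939097 [[-0.7018846629341791, -0.5656511029076802, 0.43289346231734566, 0.9604668082831281], [0.7122905721204338, -0.5571769971675934, 0.42684415738727044, 0.5715813879033942], [-0.00024658896834756316, 0.6079412994744054, 0.7939819365623201, 0.9597742028291155], [0.0, 0.0, 0.0, 1.0]] dict_keys(['color', 'fovy', 'cx', 'cy', 'T'])
top 47.93142351651855 272.47831797959157 205.01623682503612 [[-0.006069320884926267, 0.9873373359333503, -0.15851860589858277, 0.3284777340676302], [-0.9998098026273312, -0.008929694703167602, -0.017338371400023228, 0.09585204502699374], [-0.018534344182968007, 0.15838322393657298, 0.987203744148676, 1.133418247032738], [0.0, 0.0, 0.0, 1.0]] dict_keys(['color', 'fovy', 'cx', 'cy', 'T'])
wrist 65.70646984690485 280.62445501070704 209.86505928090588 [[0.330085254922689, -0.9079603276440499, -0.2581700368112667, 0.12485458800247384], [0.9439506277809582, 0.3172192246821806, 0.09126431835043033, 0.5661780215092999], [-0.0009678814782275595, -0.27382477411027584, 0.9617791099254016, 0.3727655417032279], 
[... 191 characters left out ...]
 -4.3268281 ]), 'joint_vel': array([-0.04159573, -0.12205212, -0.08270907, -0.0433061 , -0.06301245,
        0.02818175, -0.00091137]), 'joint_efforts': array([ 1.58786948e-03, -8.83303213e+01,  1.23494502e+00, -2.36189353e+01,
        1.69399905e-02,  5.44094437e-03,  1.30651816e-05]), 'tool_pos': array([0.18994493, 0.54250413, 0.2313516 ]), 'orientation': array([[ 3.30505070e-01, -2.89173791e-04, -9.43804172e-01],
       [ 9.43803827e-01, -8.06932451e-04,  3.30505197e-01],
       [-8.57159654e-04, -9.99999633e-01,  6.22806407e-06]]), 'ft_force': array([-0.5753162 , -0.13245693, -0.26503691]), 'wrist_torque': array([0.02249152, 0.03844245, 0.02803036]), 'opening': 0.08522988005371512} 0.025
```

View images.

View pics/scene0.png

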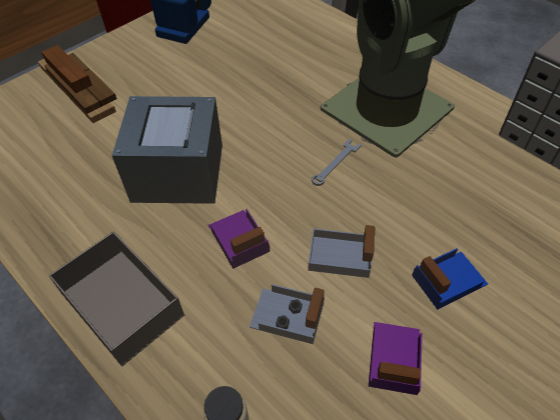

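View pics/top0.png

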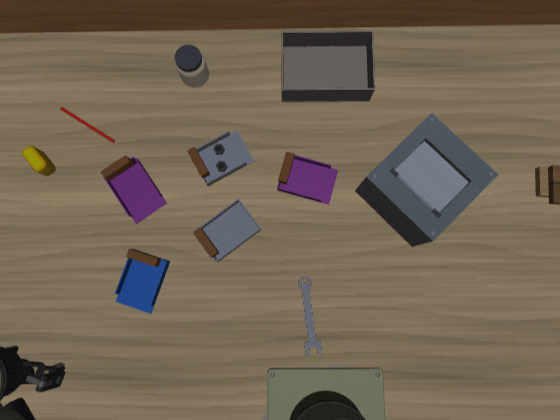

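View pics/wrist0.png

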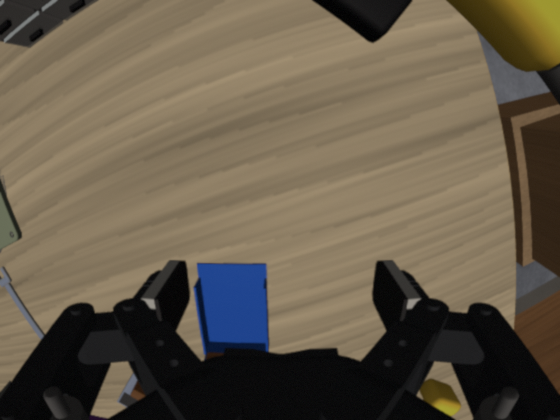

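```bash
cat > h.py <<'E'
import numpy as np
def ray(c,u,v):
    f=210/np.tan(np.radians(c["fovy"]/2))
    d=np.array([(u-c["cx"])/f,-(v-c["cy"])/f,-1.0]); T=np.array(c["T"])
    return T[:3,3],T[:3,:3]@d
def onz(c,u,v,z):
    o,d=ray(c,u,v); return o+d*(z-o[2])/d[2]
def proj(c,p):
    f=210/np.tan(np.radians(c["fovy"]/2)); T=np.array(c["T"])
    q=T[:3,:3].T@(np.asarray(p)-T[:3,3]); return c["cx"]+f*q[0]/-q[2], c["cy"]-f*q[1]/-q[2]
E
python3 - <<'E'
import cv2
t=cv2.imread('pics/top0.png'); s=cv2.imread('pics/scene0.png')
def crop(im,x,y,w,h,k,n):
    cv2.imwrite(n,cv2.resize(im[y:y+h,x:x+w],None,fx=k,fy=k,interpolation=cv2.INTER_CUBIC))
crop(t,180,120,90,75,8,'pics/t_scoop.png')
crop(s,240,275,100,75,8,'pics/s_scoop.png')
crop(t,350,105,155,145,4,'pics/t_bin.png')
crop(s,105,85,125,125,4,'pics/s_bin.png')
E
```

```text
(no output)
```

View pics/t_scoop.png

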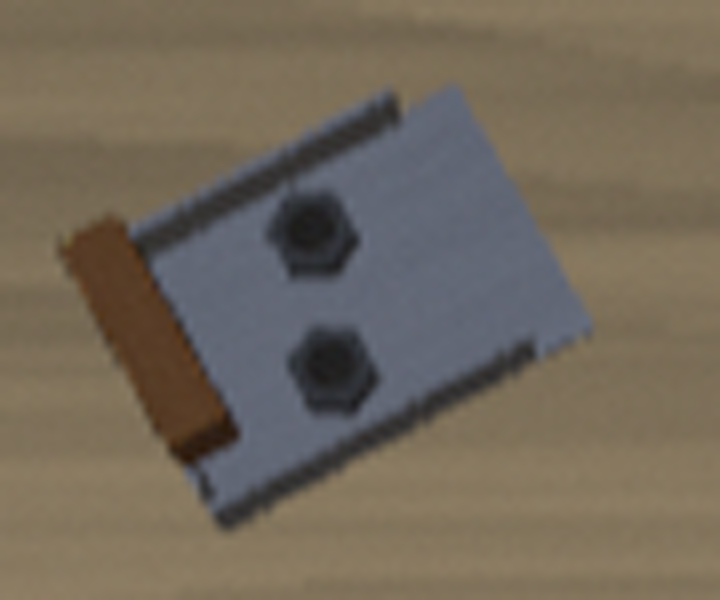

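View pics/s_scoop.png

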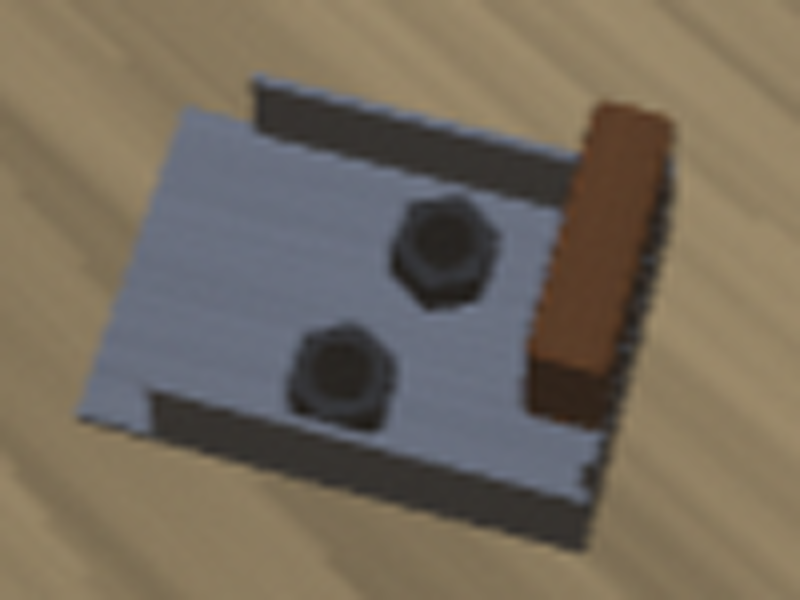

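View pics/t_bin.png

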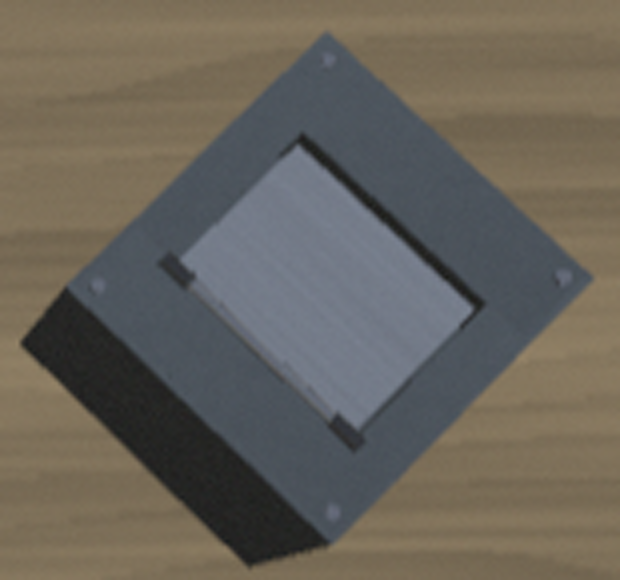

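View pics/s_bin.png

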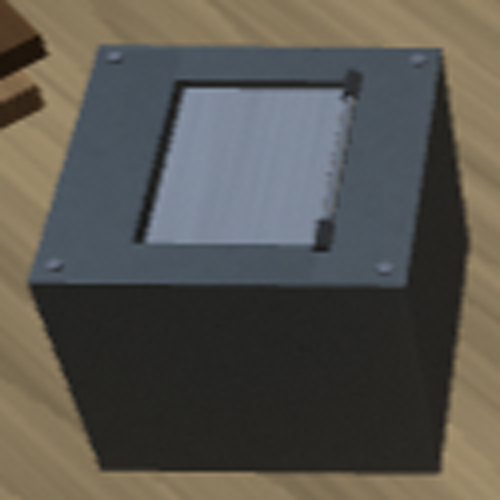

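Run:
```python
from rig import env
from h import *
import json
ct=env.camera("top"); cs=env.camera("scene")
def g(c,pts,k,x0,y0,z): return np.array([onz(c,(a+.5)/k-.5+x0,(b+.5)/k-.5+y0,z) for a,b in pts])
bt=g(ct,[(327,32),(594,278),(332,543),(68,288)],4,350,105,.16)
bs=g(cs,[(100,46),(441,48),(408,286),(30,283)],4,105,85,.16)
print("bin top\n",bt.round(4),bt.mean(0)); print("bin scene\n",bs.round(4),bs.mean(0))
ht=g(ct,[(172,265),(350,435)],4,350,105,.16);hs=g(cs,[(352,84),(324,236)],4,105,85,.16)
print("hinge",ht.round(4),hs.round(4))
st=g(ct,[(457,86),(593,330)],8,180,120,.003); ss=g(cs,[(185,108),(80,415)],8,240,275,.003)
print("front",st.round(4),ss.round(4))
print("walltop frontends",g(ct,[(392,95)],8,180,120,.03), g(cs,[(256,76)],8,240,275,.03),)
gt=g(ct,[(66,245),(112,213),(234,418),(180,462)],8,180,120,.08)
gs=g(cs,[(600,103),(672,122),(605,372),(530,357)],8,240,275,.08)
print("grip",gt.round(4),gs.round(4),gt.mean(0),gs.mean(0))
print("nuts",g(ct,[(308,228),(326,365)],8,180,120,.016),g(cs,[(442,240),(342,370)],8,240,275,.016))
```

```text
bin top
 [[ 0.682  -0.2285  0.16  ]
 [ 0.5459 -0.3592  0.16  ]
 [ 0.4084 -0.2149  0.16  ]
 [ 0.5434 -0.0851  0.16  ]] [ 0.54493088 -0.22191472  0.16      ]
bin scene
 [[ 0.5482 -0.3561  0.16  ]
 [ 0.4101 -0.2134  0.16  ]
 [ 0.5455 -0.0813  0.16  ]
 [ 0.6838 -0.2248  0.16  ]] [ 0.54691376 -0.21889051  0.16      ]
hinge [[ 0.5552 -0.14    0.16  ]
 [ 0.4642 -0.2274  0.16  ]] [[ 0.4661 -0.2259  0.16  ]
 [ 0.5535 -0.1417  0.16  ]]
front [[0.6992 0.2037 0.003 ]
 [0.6207 0.1613 0.003 ]] [[0.6239 0.1625 0.003 ]
 [0.7013 0.2061 0.003 ]]
walltop frontends [[0.68776865 0.2209008  0.03      ]] [[0.61442096 0.18027951 0.03      ]]
grip [[0.6276 0.3091 0.08  ]
 [0.637  0.296  0.08  ]
 [0.576  0.2597 0.08  ]
 [0.5632 0.275  0.08  ]] [[0.5804 0.2652 0.08  ]
 [0.5721 0.2809 0.08  ]
 [0.6306 0.3133 0.08  ]
 [0.64   0.2985 0.08  ]] [0.60097081 0.28496509 0.08      ] [0.60578182 0.28948591 0.08      ]
nuts [[0.65034697 0.24787941 0.016     ]
 [0.60723039 0.24186443 0.016     ]] [[0.60904505 0.24107219 0.016     ]
 [0.65158322 0.24816566 0.016     ]]
```

```bash
cat >> h.py <<'E'
from scipy.spatial.transform import Rotation as Ro
def rel(s,p,R):
    R0=np.array(s["orientation"]); 
    return (100*R0.T@(np.array(p)-s["tool_pos"])).round(2), Ro.from_matrix(R0.T@R).as_rotvec().round(3)
def Rs(yaw,pitch):
    """tool orientation holding the scoop: scoop +x at yaw(deg), front down pitch(deg); tool x = -scoop x"""
    y,t=np.radians([yaw,pitch]); h=np.array([np.cos(y),np.sin(y),0]); k=np.array([0,0,1.])
    sx=h*np.cos(t)+k*np.sin(t); up=-h*np.sin(t)+k*np.cos(t)
    return np.column_stack([-sx,-up,np.cross(-sx,-up)])
E
python3 - <<'E'
from rig import env
from h import *
s=env.state()
print(rel(s,[.6033,.2885,.20],Rs(118.9,0)),rel(s,[.6033,.2885,.20],Rs(118.9,0))[0]/2)
E
```

```text
(array([-10.32,   3.15, -47.41]), array([ 1.0e-03,  2.3e+00, -0.0e+00])) [ -5.16    1.575 -23.705]
```

Request:
{"name": "move_arm", "arguments": {
  "motion": [-0.6,0.2,-3,0,0.14,0,-1.9,0.6,-9,0,0.32,0,-3.2,1,-15,0,0.5,0,-4.5,1.4,-21,0,0.68,0,-5.8,1.8,-27,0,0.86,0,-7.1,2.2,-33,0,1.04,0,-8.4,2.6,-39,0,1.22,0,-9.5,2.9,-44,0,1.4,0],
  "fingers": 0
}}

```text
t: 1.25
tool_pos: [0.5756, 0.3059, 0.2024]
orientation: [[0.985, 0.0, 0.172], [-0.172, -0.0, 0.985], [0.0, -1.0, -0.0]]
ft_force: [-0.1, 0.6, 0.1]
opening: 0.0851
```

Run:
```python
from rig import env
from h import *
s=env.state()
print(s['t'],s['tool_pos'],s['joint_pos'],rel(s,[.6033,.2885,.20],Rs(118.9,0)))
```

```text
1.25 [0.5756283  0.30593038 0.20244968] [-38.1081836   50.84835329  17.92585241  69.41265863 -15.65321963
  62.05505476 -28.96642261] (array([ 3.03,  0.25, -1.24]), array([0.   , 0.894, 0.   ]))
```

Request:
{"name": "move_arm", "arguments": {
  "motion": [1,0.1,-0.4,0,0.18,0,2,0.2,-0.8,0,0.36,0,3.03,0.25,-1.24,0,0.54,0,3.03,0.25,-1.24,0,0.72,0,3.03,0.25,-1.24,0,0.894,0,3.03,0.25,-1.24,0,0.894,0]
}}

```text
t: 2.0
tool_pos: [0.6016, 0.2905, 0.1998]
orientation: [[0.49, -0.0, 0.872], [-0.872, -0.001, 0.49], [0.0, -1.0, -0.001]]
ft_force: [-0.1, 0.3, 0.1]
opening: 0.0853
```

Run:
```python
from rig import env
from h import *
import cv2
s=env.state()
print(s['t'],s['tool_pos'],s['joint_pos'],rel(s,[.6033,.2885,.068],Rs(118.9,0)))
c=env.camera("wrist"); cv2.imwrite("pics/w1.png",c["color"][:,:,::-1])
c=env.camera("top"); cv2.imwrite("pics/t1.png",c["color"][:,:,::-1])
```

```text
2.0 [0.60156972 0.29047351 0.19984927] [-40.13358137  54.73967879  31.26568591  65.40091727 -27.42752459
  66.8043343  -69.92286781] (array([ 0.25, 13.18,  0.06]), array([0.001, 0.007, 0.   ]))
```

View pics/w1.png

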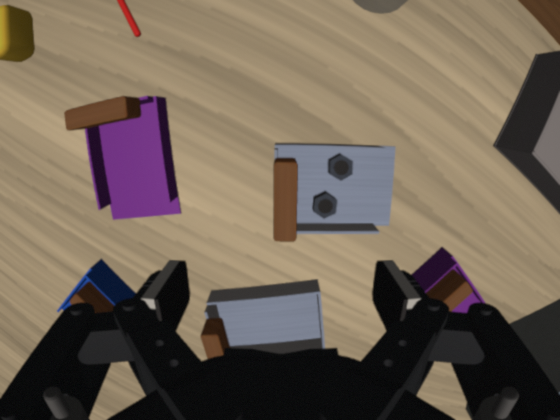

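Wrist view: the scoop lies front-right, with its grip at about (286,199) parallel to the pads (mid-column about 282) and both nuts inside at (340,166) and (325,205). I'll descend.

Request:
{"name": "move_arm", "arguments": {
  "motion": [0.1,2,0,0,0,0,0.2,5,0,0,0.007,0,0.25,8,0.06,0,0.007,0,0.25,10.5,0.06,0,0.007,0,0.25,12,0.06,0,0.007,0,0.25,12.8,0.06,0,0.007,0,0.25,13.2,0.06,0,0.007,0,0.25,13.2,0.06,0,0.007,0]
}}

```text
t: 3.1
tool_pos: [0.6036, 0.2886, 0.0685]
orientation: [[0.483, 0.0, 0.876], [-0.876, 0.0, 0.483], [0.0, -1.0, 0.0]]
ft_force: [-0.7, -0.0, 0.0]
opening: 0.0855
```

Run:
```python
from rig import env
from h import *
import cv2
s=env.state()
print(s['t'],s['tool_pos'],s['ft_force'],rel(s,[.6033,.2885,.068],Rs(118.9,0)))
c=env.camera("wrist"); cv2.imwrite("pics/w2.png",c["color"][:,:,::-1])
c=env.camera("scene"); cv2.imwrite("pics/s2.png",cv2.resize(c["color"][200:380,180:420,::-1],None,fx=3,fy=3))
```

```text
3.1 [0.60361063 0.28856521 0.06854336] [-0.66967186 -0.04402708  0.03160335] (array([-0.01,  0.05, -0.03]), array([-0., -0.,  0.]))
```

View pics/w2.png

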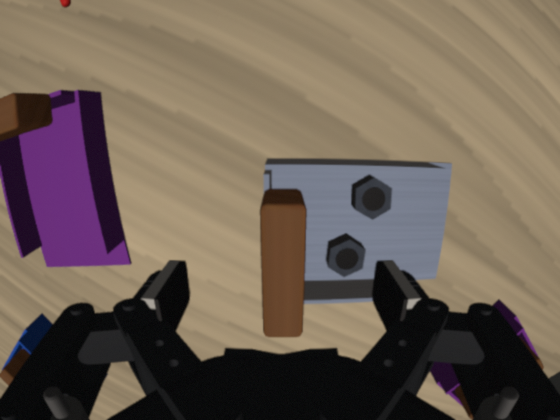

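View pics/s2.png

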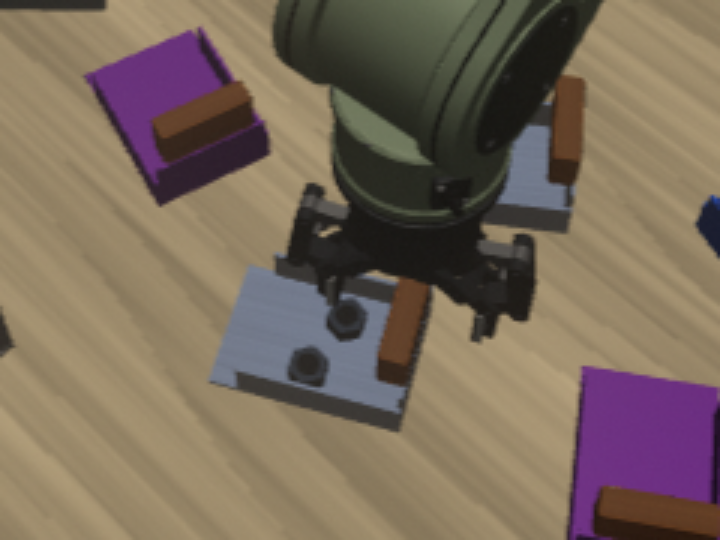

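```bash
cat >> h.py <<'E'
def wz(c,u,v,z):
    f=210/np.tan(np.radians(c["fovy"]/2)); dx,dy=u-c["cx"],v-c["cy"]; r=np.hypot(dx,dy); a=r/f
    d=np.array([np.sin(a)*dx/r,-np.sin(a)*dy/r,-np.cos(a)]); T=np.array(c["T"]); o=T[:3,3]; d=T[:3,:3]@d
    return o+d*(z-o[2])/d[2]
E
python3 - <<'E'
from rig import env
from h import *
c=env.camera("wrist"); s=env.state(); R=s['orientation']
for u,v,z in [(262,205,.08),(305,205,.08),(263,336,.08),(302,336,.08),(268,192,.08),(301,192,.08),(450,164,.003),(438,278,.003)]:
    p=wz(c,u,v,z); print(u,v,p.round(4),(R.T@(p-s['tool_pos'])*1000).round(1))
E
```

```text
262 205 [0.6305 0.3126 0.08  ] [ -8.1 -11.2  35.1]
305 205 [0.6391 0.2969 0.08  ] [  9.8 -11.2  35.1]
263 336 [0.5711 0.281  0.08  ] [ -9.1 -11.3 -32.1]
302 336 [0.5805 0.264  0.08  ] [ 10.3 -11.3 -32.2]
268 192 [0.6366 0.313  0.08  ] [ -5.5 -11.2  40.6]
301 192 [0.6431 0.3011 0.08  ] [  8.  -11.2  40.6]
450 164 [0.7003 0.206  0.003 ] [118.9  65.8  44.7]
438 278 [0.6243 0.1595 0.003 ] [123.   65.7 -44.3]
```

Grip is centred within 2 mm. Closing.

Request:
{"name": "move_arm", "arguments": {
  "motion": [0,0,0,0,0,0,0,0,0,0,0,0,0,0,0,0,0,0,0,0,0,0,0,0,0,0,0,0,0,0,0,0,0,0,0,0],
  "fingers": 1,
  "squeeze": 90
}}

```text
t: 4.0
tool_pos: [0.6037, 0.2883, 0.0685]
orientation: [[0.483, 0.001, 0.876], [-0.876, -0.0, 0.483], [0.0, -1.0, 0.0]]
ft_force: [-0.3, -1.6, 5.5]
opening: 0.0171
```

Run:
```python
from rig import env
from h import *
s=env.state()
print(s['t'],s['tool_pos'],s['ft_force'],s['opening'],rel(s,[.6033,.2885,.09],Rs(118.9,-8)))
```

```text
4.0 [0.6037348  0.28831944 0.06853003] [-0.27128879 -1.6058899   5.46196913] 0.017139845481771356 (array([-0.04, -2.15, -0.03]), array([-0.   , -0.001, -0.139]))
```

Request:
{"name": "move_arm", "arguments": {
  "motion": [0,-0.3,0,0,0,0,0,-1,0,0,0,-0.02,0,-2,0,0,0,-0.05,0,-3.5,0,0,0,-0.08,0,-5.5,0,0,0,-0.11,0,-8,0,0,0,-0.13,0,-10.5,0,0,0,-0.14,0,-13,0,0,0,-0.14]
}}

```text
t: 5.0
tool_pos: [0.6032, 0.2889, 0.2002]
orientation: [[0.478, 0.069, 0.876], [-0.867, -0.123, 0.483], [0.141, -0.99, 0.001]]
ft_force: [1.0, 0.5, -2.8]
opening: 0.0172
```

Run:
```python
from rig import env
from h import *
import cv2
s=env.state()
print(s['t'],s['tool_pos'],s['ft_force'],s['opening'])
c=env.camera("wrist"); cv2.imwrite("pics/w3.png",c["color"][:,:,::-1])
```

```text
5.0 [0.60324335 0.28888505 0.20018275] [ 0.99967646  0.46878597 -2.77285369] 0.017247202029782405
```

View pics/w3.png

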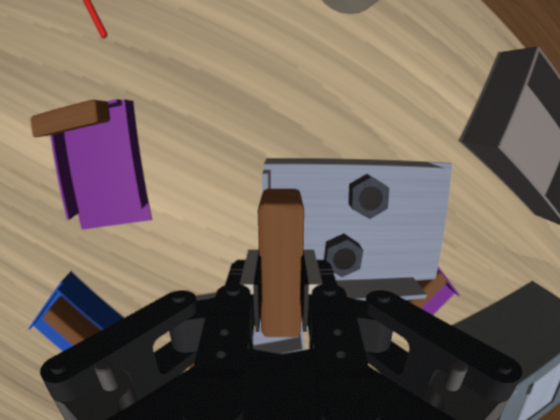

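```bash
cat >> h.py <<'E'
BIN=np.array([.546,-.2204]); YB=133.7
def dump(th,g,lift=0.,along=40.):
    y=np.radians(YB);t=np.radians(th); h=np.array([np.cos(y),np.sin(y),0]); k=np.array([0,0,1.])
    sx=h*np.cos(t)+k*np.sin(t); up=-h*np.sin(t)+k*np.cos(t)
    E=np.array([*BIN,.16])+.05*h
    return E+g*up+along/1e3*sx+.0685*up+lift*k, Rs(YB,th)
E
python3 - <<'E'
from rig import env
from h import *
s=env.state()
p,R=dump(-8,.004,.05); print(p, rel(s,p,R))
mid=np.array([*( .5*(s['tool_pos'][:2]+p[:2]) ),.285]); 
for f in np.array([.02,.07,.14,.22,.30,.38,.46,.54]):
    q=s['tool_pos']+f*(p-s['tool_pos']); q[2]=.2+.085*min(1,f/.5)
    print(f,q.round(3),rel(s,q,Rs(118.9+14.8*f,-8)))
E
```

```text
[ 0.47711849 -0.14831962  0.27622751] (array([ 32.86,  -2.8 , -32.23]), array([ 0.032, -0.257,  0.003]))
0.02 [0.602 0.28  0.203] (array([ 0.63,  0.1 , -0.65]), array([-0.004, -0.006,  0.002]))
0.07 [0.595 0.258 0.212] (array([ 2.35, -0.52, -2.25]), array([-0.002, -0.019,  0.002]))
0.14 [0.587 0.228 0.224] (array([ 4.74, -1.39, -4.51]), array([ 0.001, -0.037,  0.002]))
0.22 [0.576 0.193 0.237] (array([ 7.48, -2.38, -7.08]), array([ 0.004, -0.057,  0.002]))
0.3 [0.566 0.158 0.251] (array([10.22, -3.38, -9.66]), array([ 0.006, -0.078,  0.002]))
0.38 [0.556 0.123 0.265] (array([ 12.96,  -4.37, -12.23]), array([ 0.009, -0.098,  0.002]))
0.46 [0.546 0.088 0.278] (array([ 15.7 ,  -5.37, -14.81]), array([ 0.012, -0.118,  0.003]))
0.54 [0.536 0.053 0.285] (array([ 18.34,  -5.69, -17.38]), array([ 0.015, -0.139,  0.003]))
```

Request:
{"name": "move_arm", "arguments": {
  "motion": [0.6,0,-0.6,0,-0.006,0,2.2,-0.5,-2.2,0,-0.02,0,4.6,-1.4,-4.4,0,-0.037,0,7.2,-2.4,-6.9,0.004,-0.057,0,10,-3.4,-9.5,0.006,-0.078,0,12.8,-4.4,-12.1,0.009,-0.098,0,15.4,-5.3,-14.6,0.012,-0.118,0,17.7,-5.7,-16.8,0.015,-0.139,0]
}}

```text
t: 6.05
tool_pos: [0.536, 0.0592, 0.2793]
orientation: [[0.595, 0.079, 0.8], [-0.791, -0.115, 0.6], [0.139, -0.99, -0.006]]
ft_force: [0.3, -0.9, -3.3]
opening: 0.0172
```

Run:
```python
from rig import env
from h import *
s=env.state()
p,R=dump(-8,.004,.05); print(s['joint_pos'],p, rel(s,p,R))
for f in np.array([.18,.36,.53,.69,.82,.92,1,1]):
    q=s['tool_pos']+f*(p-s['tool_pos'])
    print(f,q.round(3),rel(s,q,Rs(126.9+6.8*f,-8)))
```

```text
[-32.51100284  36.73838274  35.26490507  92.85092974 -16.84910583
  52.69764249 -46.89962268] [ 0.47711849 -0.14831962  0.27622751] (array([ 12.88,   2.22, -17.17]), array([ 0.022, -0.117, -0.   ]))
0.18 [0.525 0.022 0.279] (array([ 2.32,  0.4 , -3.09]), array([ 0.009, -0.02 ,  0.   ]))
0.36 [ 0.515 -0.015  0.278] (array([ 4.64,  0.8 , -6.18]), array([ 0.012, -0.042,  0.   ]))
0.53 [ 0.505 -0.051  0.278] (array([ 6.83,  1.17, -9.1 ]), array([ 0.014, -0.062, -0.   ]))
0.69 [ 0.495 -0.084  0.277] (array([  8.89,   1.53, -11.85]), array([ 0.017, -0.08 , -0.   ]))
0.82 [ 0.488 -0.111  0.277] (array([ 10.56,   1.82, -14.08]), array([ 0.019, -0.096, -0.   ]))
0.92 [ 0.482 -0.132  0.276] (array([ 11.85,   2.04, -15.79]), array([ 0.021, -0.107, -0.   ]))
1.0 [ 0.477 -0.148  0.276] (array([ 12.88,   2.22, -17.17]), array([ 0.022, -0.117, -0.   ]))
1.0 [ 0.477 -0.148  0.276] (array([ 12.88,   2.22, -17.17]), array([ 0.022, -0.117, -0.   ]))
```

Request:
{"name": "move_arm", "arguments": {
  "motion": [2.3,0.4,-3.1,0.006,-0.02,0,4.6,0.8,-6.2,0.01,-0.042,0,6.8,1.2,-9.1,0.014,-0.062,0,8.9,1.5,-11.8,0.017,-0.08,0,10.6,1.8,-14.1,0.019,-0.096,0,11.9,2,-15.8,0.021,-0.107,0,12.7,2.2,-16.9,0.022,-0.117,0,12.9,2.2,-17.2,0.022,-0.117,0]
}}

```text
t: 7.05
tool_pos: [0.4775, -0.1474, 0.276]
orientation: [[0.684, 0.096, 0.724], [-0.717, -0.1, 0.69], [0.139, -0.99, 0.0]]
ft_force: [-0.1, 0.0, -3.9]
opening: 0.0175
```

Run:
```python
from rig import env
from h import *
import cv2
s=env.state()
p,R=dump(-8,.004,.05); print(s['t'],s['ft_force'],s['joint_pos'], rel(s,p,R))
for n in ["wrist","top","scene"]:
    c=env.camera(n); cv2.imwrite(f"pics/{n}4.png",c["color"][:,:,::-1])
```

```text
7.05 [-0.10934383  0.04185577 -3.94717343] [ -6.04314669  30.4426167   28.36827808 103.90938793 -15.14956748
  42.56808186 -17.65776608] (array([ 0.05, -0.01, -0.09]), array([-0.   , -0.001, -0.001]))
```

View pics/wrist4.png

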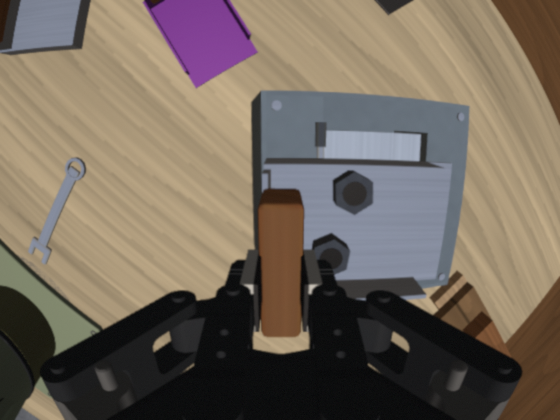

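View pics/scene4.png

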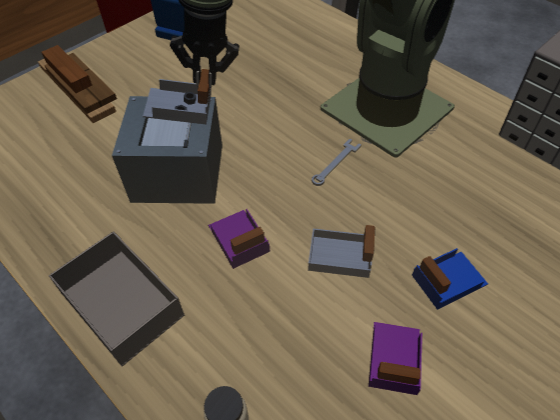

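View pics/top4.png

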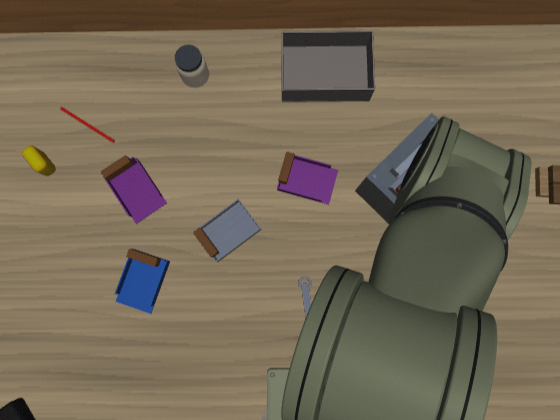

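Run:
```python
from rig import env
from h import *
c=env.camera("wrist")
y=np.radians(YB); h=np.array([np.cos(y),np.sin(y)]); l=np.array([-np.sin(y),np.cos(y)])
for u,v in [(263,92),(469,106),(321,134),(424,134),(447,283)]:
    p=wz(c,u,v,.16); d=p[:2]-BIN; print(p.round(4),(d@h*1e3).round(1),(d@l*1e3).round(1))
s=env.state()
p,R=dump(-8,.004,.0)
for th,lift in [(-8,.03),(-6,.01),(-2,.0),(2,0),(5,0),(8,0),(11,0),(14,0)]:
    p,R=dump(th,.004,lift); a,b=rel(s,p,R); print(th,lift,p.round(3),a,b)
```

```text
[ 0.5463 -0.0842  0.16  ] 98.3 -94.3
[ 0.684 -0.226  0.16 ] -99.4 -95.9
[ 0.5545 -0.141   0.16  ] 51.5 -61.0
[ 0.6246 -0.209   0.16  ] -46.1 -64.7
[ 0.5485 -0.3558  0.16  ] -99.7 91.8
-8 0.03 [ 0.477 -0.148  0.256] [-0.2   1.99 -0.22] [-0.001  0.    -0.   ]
-6 0.01 [ 0.479 -0.15   0.238] [-0.22  3.83 -0.22] [-0.001  0.     0.034]
-2 0.0 [ 0.482 -0.154  0.231] [ 0.16  4.58 -0.22] [-0.001  0.001  0.104]
2 0 [ 0.486 -0.157  0.234] [ 0.7   4.37 -0.22] [-0.001  0.001  0.174]
5 0 [ 0.488 -0.16   0.236] [ 1.12  4.24 -0.22] [-0.001  0.001  0.226]
8 0 [ 0.491 -0.163  0.237] [ 1.54  4.13 -0.22] [-0.001  0.001  0.279]
11 0 [ 0.494 -0.166  0.239] [ 1.96  4.05 -0.22] [-0.001  0.001  0.331]
14 0 [ 0.497 -0.169  0.24 ] [ 2.39  3.99 -0.22] [-0.001  0.001  0.384]
```

Request:
{"name": "move_arm", "arguments": {
  "motion": [-0.1,0.6,-0.1,0,0,0,-0.2,1.6,-0.2,0,0,0,-0.2,2.8,-0.2,0,0,0.015,-0.2,3.8,-0.2,0,0,0.034,0.1,4.4,-0.2,0,0,0.09,0.35,4.5,-0.2,0,0,0.13,0.7,4.37,-0.2,0,0,0.174,0.7,4.37,-0.2,0,0,0.174]
}}

```text
t: 8.25
tool_pos: [0.4857, -0.1586, 0.2334]
orientation: [[0.69, -0.024, 0.724], [-0.723, 0.026, 0.69], [-0.035, -0.999, 0.001]]
ft_force: [-0.7, 0.5, -3.2]
opening: 0.0179
```

Run:
```python
from rig import env
from h import *
import cv2
s=env.state()
print(s['t'],s['ft_force'],s['joint_pos'])
for n in ["wrist","scene"]:
    c=env.camera(n); im=c["color"][:,:,::-1]
    if n=="scene": im=cv2.resize(im[50:210,100:260],None,fx=3.5,fy=3.5)
    cv2.imwrite(f"pics/{n}5.png",im)
for th in [5,8,12,17,22,27,32,37,41,44,45]:
    p,R=dump(th,.004); a,b=rel(s,p,R); print(th,p.round(3),a,b)
```

```text
8.25 [-0.65185952  0.524288   -3.15230294] [  2.85767883  37.60307085  22.77730568  96.72530802 -18.76553575
  51.28146453 -12.66973738]
5 [ 0.488 -0.16   0.236] [ 0.27 -0.24  0.09] [-0.001 -0.001  0.052]
8 [ 0.491 -0.163  0.237] [ 0.67 -0.42  0.09] [-0.001 -0.001  0.105]
12 [ 0.495 -0.167  0.239] [ 1.21 -0.63  0.09] [-0.001 -0.001  0.175]
17 [ 0.5   -0.172  0.241] [ 1.9  -0.83  0.09] [-0.001 -0.001  0.262]
22 [ 0.505 -0.177  0.242] [ 2.61 -0.97  0.09] [-0.001 -0.001  0.349]
27 [ 0.51  -0.182  0.243] [ 3.33 -1.05  0.09] [-0.001 -0.001  0.436]
32 [ 0.515 -0.188  0.243] [ 4.05 -1.07  0.09] [-0.001 -0.001  0.524]
37 [ 0.52  -0.193  0.242] [ 4.77 -1.03  0.09] [-0.001 -0.001  0.611]
41 [ 0.523 -0.197  0.241] [ 5.34 -0.94  0.09] [-0.001 -0.001  0.681]
44 [ 0.526 -0.2    0.24 ] [ 5.77 -0.86  0.09] [-0.001 -0.001  0.733]
45 [ 0.527 -0.201  0.24 ] [ 5.91 -0.82  0.09] [-0.001 -0.001  0.751]
```

View pics/wrist5.png

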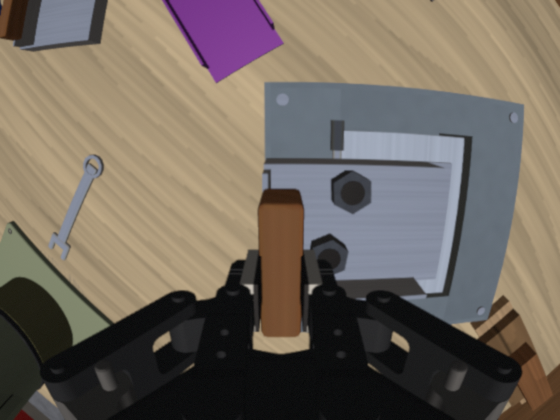

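View pics/scene5.png

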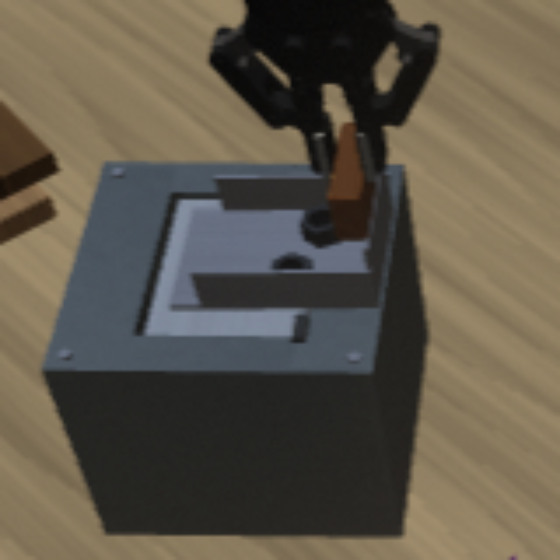

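Scene and wrist views: the scoop's front edge is over the flap, inside the opening on all sides; both nuts are still in it. Now tip.

Request:
{"name": "move_arm", "arguments": {
  "motion": [0.3,-0.25,0,0,0,0.052,0.9,-0.5,0,0,0,0.13,1.9,-0.83,0.05,0,0,0.262,3.05,-1.02,0.05,0,0,0.4,4.3,-1.06,0.05,0,0,0.55,5.3,-0.95,0.05,0,0,0.68,5.8,-0.85,0.05,0,0,0.74,5.8,-0.85,0.05,0,0,0.74]
}}

```text
t: 9.35
tool_pos: [0.5203, -0.1956, 0.2357]
orientation: [[0.499, -0.477, 0.724], [-0.523, 0.5, 0.69], [-0.691, -0.723, -0.001]]
ft_force: [7.5, -8.1, 4.3]
opening: 0.0176
```

Run:
```python
from rig import env
from h import *
import cv2
s=env.state()
p,R=dump(44.5,.004)
print(s['t'],s['ft_force'],s['wrist_torque'],s['joint_pos'],rel(s,p,R))
for n in ["wrist","scene"]:
    c=env.camera(n); im=c["color"][:,:,::-1]
    if n=="scene": im=cv2.resize(im[50:210,100:260],None,fx=3.5,fy=3.5)
    cv2.imwrite(f"pics/{n}6.png",im)
```

```text
9.35 [ 7.52233097 -8.14379967  4.32597967] [-2.15483724 -1.8553139   0.10485055] [ 28.16699799  65.14718979 -11.99422533  39.32539     -8.38441267
 115.58577212 -28.15295094] (array([ 0.3 , -0.84,  0.15]), array([-0.   , -0.001,  0.014]))
```

View pics/wrist6.png

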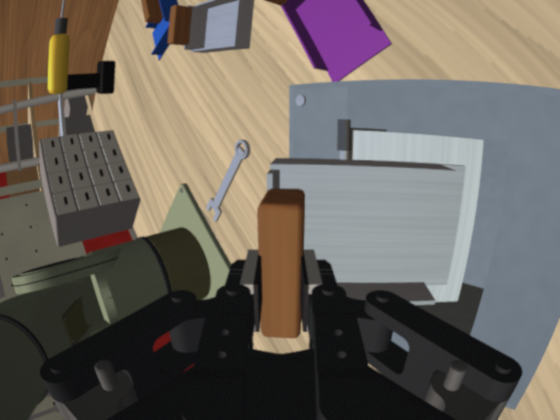

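View pics/scene6.png

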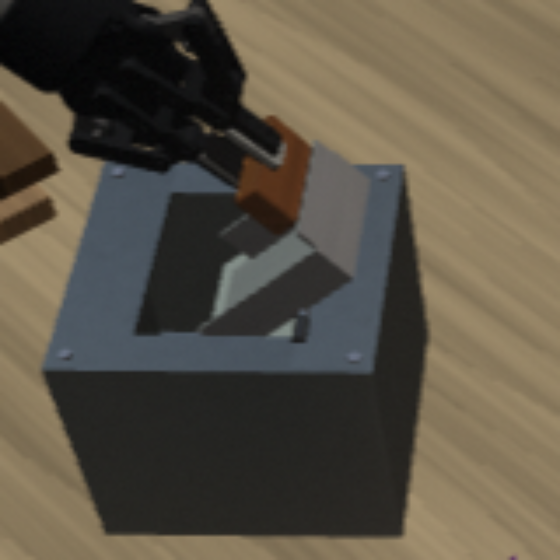

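Both nuts have left the scoop, which still holds the flap open, and the gripper is clear. Joint 6 is close to its limit, so I'm tipping back.

Run:
```python
from rig import env
from h import *
s=env.state()
for th,g,l in [(41,.004,0),(36,.006,0),(30,.008,0),(22,.01,0.005),(15,.01,.01),(8,.01,.02),(4,.01,.03),(0,.01,.045)]:
    p,R=dump(th,g,l); a,b=rel(s,p,R); print(th,p.round(3),a,b)
```

```text
41 [ 0.523 -0.197  0.241] [-0.06 -0.57  0.11] [-0.003  0.002 -0.049]
36 [ 0.519 -0.193  0.244] [-0.69 -0.36  0.11] [-0.003  0.002 -0.136]
30 [ 0.514 -0.187  0.246] [-1.42  0.    0.11] [-0.003  0.002 -0.241]
22 [ 0.506 -0.179  0.253] [-2.69  0.31  0.12] [-0.003  0.002 -0.381]
15 [ 0.499 -0.171  0.256] [-3.69  0.8   0.12] [-0.003  0.001 -0.503]
8 [ 0.492 -0.164  0.263] [-4.93  1.01  0.12] [-0.003  0.001 -0.625]
4 [ 0.488 -0.159  0.271] [-5.89  0.84  0.12] [-0.003  0.001 -0.695]
0 [ 0.484 -0.155  0.284] [-7.15  0.33  0.13] [-0.003  0.001 -0.765]
```

Request:
{"name": "move_arm", "arguments": {
  "motion": [-0.1,-0.5,0,0,0,-0.049,-0.7,-0.4,0.05,0,0,-0.136,-1.4,-0.1,0.05,0,0,-0.241,-2.6,0.2,0.05,0,0,-0.38,-3.7,0.7,0.1,0,0,-0.5,-4.9,0.9,0.1,0,0,-0.625,-5.9,0.7,0.1,0,0,-0.7,-7.1,0.2,0.1,0,0,-0.765]
}}

```text
t: 10.45
tool_pos: [0.4833, -0.1553, 0.2846]
orientation: [[0.692, 0.0, 0.722], [-0.722, 0.0, 0.692], [0.0, -1.0, 0.0]]
ft_force: [-0.1, -0.7, -1.9]
opening: 0.0176
```

Run:
```python
from rig import env
from h import *
import cv2
s=env.state()
p,R=dump(0,.01,.05)
print(s['t'],s['ft_force'],s['joint_pos'],rel(s,p,R))
for n in ["wrist","scene"]:
    c=env.camera(n); im=c["color"][:,:,::-1]
    if n=="scene": im=cv2.resize(im[50:210,100:260],None,fx=3.5,fy=3.5)
    cv2.imwrite(f"pics/{n}7.png",im)
```

```text
10.45 [-0.06587134 -0.69490249 -1.87937085] [ 17.60612569  31.07770936  -5.94225757  93.72901298   3.72237176
  55.38480823 -35.7847091 ] (array([ 0.04, -0.39,  0.04]), array([-0.   ,  0.002,  0.   ]))
```

View pics/wrist7.png

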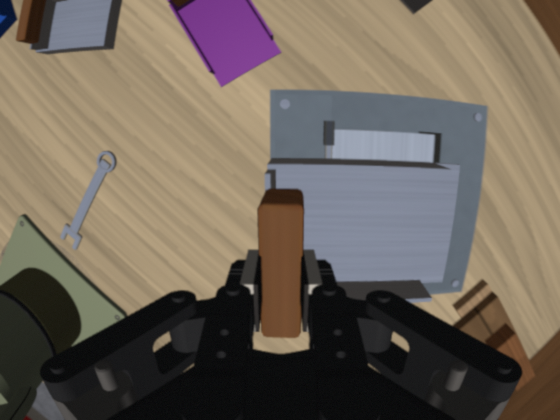

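View pics/scene7.png

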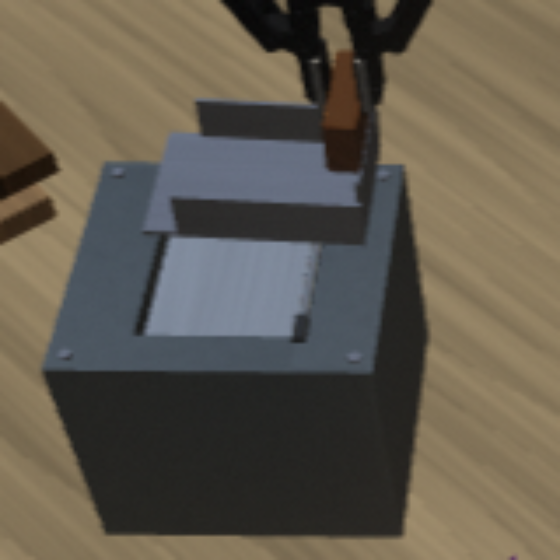

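```bash
cat >> h.py <<'E'
def wray(c,u,v):
    p=wz(c,u,v,0.); o=np.array(c["T"])[:3,3]; return o,p-o
def tri(a,b):
    (o1,d1),(o2,d2)=a,b; d1=d1/np.linalg.norm(d1);d2=d2/np.linalg.norm(d2)
    A=np.column_stack([d1,-d2]); t=np.linalg.lstsq(A,o2-o1,rcond=None)[0]
    P,Q=o1+t[0]*d1,o2+t[1]*d2; return (P+Q)/2,np.linalg.norm(P-Q)
E
python3 - <<'E'
from rig import env
from h import *
w=env.camera("wrist"); c=env.camera("scene"); s=env.state(); R=s['orientation']
k=3.5
for (u,v),(a,b) in [((459,166),(145,231)),((275,161),(366,243))]:
    p,e=tri(wray(w,u,v),ray(c,(a+.5)/k-.5+100,(b+.5)/k-.5+50)); print(p.round(4),e.round(4),(R.T@(p-s['tool_pos'])*1e3).round(1))
E
```

```text
[ 0.6009 -0.2126  0.2256] 0.0005 [122.3  58.   45.4]
[ 0.5109 -0.1215  0.2154] 0.0025 [-5.8 68.7 43.5]
```

Run:
```python
from rig import env
from h import *
s=env.state(); p=np.array([.6033,.2885,.20])
for f in [.04,.13,.24,.36,.48,.6,.72,.83,.91,.97,1]:
    q=s['tool_pos']+f*(p-s['tool_pos']); q[2]=.285-.085*max(0,(f-.5)/.5)
    print(f,q.round(3),*rel(s,q,Rs(133.7-14.8*f,3.6*f)))
```

```text
0.04 [ 0.488 -0.138  0.285] [-0.95 -0.09  1.58] [ 0.001  0.012 -0.001]
0.13 [ 0.499 -0.098  0.285] [-3.09 -0.09  5.12] [0.001 0.035 0.005]
0.24 [ 0.512 -0.049  0.285] [-5.71 -0.08  9.45] [0.001 0.064 0.012]
0.36 [0.527 0.004 0.285] [-8.57 -0.07 14.18] [0.002 0.095 0.019]
0.48 [0.541 0.057 0.285] [-11.42  -0.06  18.91] [0.003 0.126 0.027]
0.6 [0.555 0.111 0.268] [-14.27   1.64  23.63] [0.004 0.157 0.034]
0.72 [0.57  0.164 0.248] [-17.12   3.69  28.36] [0.005 0.187 0.042]
0.83 [0.583 0.213 0.229] [-19.73   5.57  32.7 ] [0.007 0.216 0.048]
0.91 [0.593 0.249 0.215] [-21.63   6.93  35.85] [0.008 0.237 0.053]
0.97 [0.6   0.275 0.205] [-23.06   7.96  38.21] [0.009 0.252 0.057]
1 [0.603 0.288 0.2  ] [-23.77   8.47  39.39] [0.009 0.26  0.059]
```

Request:
{"name": "move_arm", "arguments": {
  "motion": [-0.9,-0.1,1.6,0,0.012,0,-3.1,-0.1,5.1,0,0.035,0.005,-5.7,-0.1,9.4,0,0.064,0.012,-8.6,-0.1,14.2,0.002,0.095,0.019,-11.4,-0.1,18.9,0.003,0.126,0.027,-14.3,1.6,23.6,0.004,0.157,0.034,-17.1,3.7,28.4,0.005,0.187,0.042,-19.7,5.6,32.7,0.007,0.216,0.048]
}}

```text
t: 11.65
tool_pos: [0.5838, 0.214, 0.2264]
orientation: [[0.519, -0.028, 0.854], [-0.853, 0.044, 0.52], [-0.052, -0.999, -0.001]]
ft_force: [0.2, -0.2, -1.9]
opening: 0.0172
```

Run:
```python
from rig import env
from h import *
s=env.state()
for z in [.2,.12,.085,.075]: print(*rel(s,[.6033,.2885,z],Rs(118.9,3.6)))
```

```text
[-5.21  2.91  5.54] [0.004 0.042 0.011]
[-4.79 10.9   5.55] [0.004 0.042 0.011]
[-4.61 14.4   5.56] [0.004 0.042 0.011]
[-4.55 15.39  5.56] [0.004 0.042 0.011]
```

Request:
{"name": "move_arm", "arguments": {
  "motion": [-1.8,1.2,2,0.002,0.02,0.006,-3.5,2.9,3.8,0.003,0.035,0.011,-4.6,5.5,5,0.004,0.042,0.011,-5,8.3,5.5,0.004,0.042,0.011,-4.8,11,5.55,0.004,0.042,0.011,-4.65,13.2,5.56,0.004,0.042,0.011,-4.6,14.4,5.56,0.004,0.042,0.011,-4.6,14.4,5.56,0.004,0.042,0.011]
}}

```text
t: 12.65
tool_pos: [0.603, 0.2866, 0.0861]
orientation: [[0.483, -0.03, 0.875], [-0.873, 0.055, 0.484], [-0.062, -0.998, 0.0]]
ft_force: [0.3, 0.1, -2.0]
opening: 0.0175
```

Run:
```python
from rig import env
from h import *
import cv2
s=env.state()
print(s['ft_force'],s['wrist_torque'],*rel(s,[.6033,.2885,.0685],Rs(118.9,3.6)))
w=env.camera("wrist"); cv2.imwrite("pics/wrist8.png",w["color"][:,:,::-1])
c=env.camera("scene"); cv2.imwrite("pics/scene8.png",cv2.resize(c["color"][240:360,230:350,::-1],None,fx=5,fy=5))
```

```text
[ 0.30459541  0.10763282 -1.9548245 ] [0.00294746 0.00789732 0.02481079] [-0.04  1.77  0.12] [-0.     0.001  0.   ]
```

View pics/scene8.png

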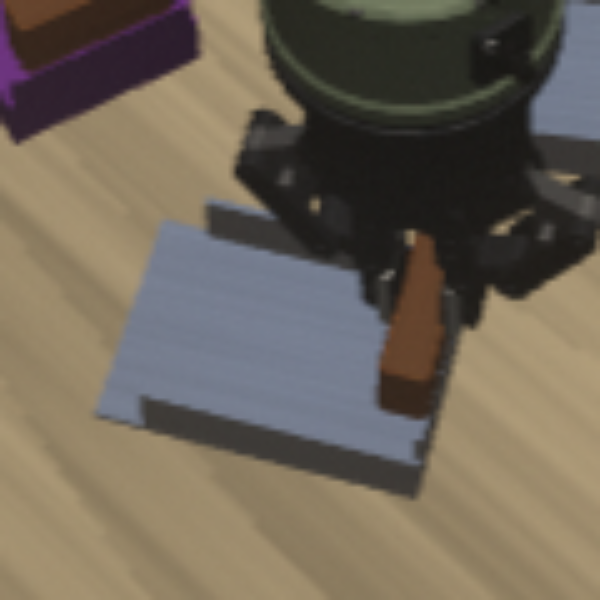

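Request:
{"name": "move_arm", "arguments": {
  "motion": [0,0.5,0,0,0,0,0,1,0,0,0,0,0,1.3,0,0,0,0,0,1.5,0,0,0,0,0,1.6,0,0,0,0]
}}

```text
t: 13.38
tool_pos: [0.6027, 0.2878, 0.071]
orientation: [[0.483, -0.028, 0.875], [-0.873, 0.055, 0.484], [-0.062, -0.998, 0.002]]
ft_force: [-0.7, 0.3, -1.2]
opening: 0.0174
```

Request:
{"name": "move_arm", "arguments": {
  "motion": [0,0.1,0,0,0,0,0,0.15,0,0,0,0,0,0.15,0,0,0,0]
}}

```text
t: 13.75
tool_pos: [0.6027, 0.2879, 0.0696]
orientation: [[0.483, -0.028, 0.875], [-0.873, 0.055, 0.484], [-0.062, -0.998, 0.002]]
ft_force: [0.7, -0.6, -2.8]
opening: 0.0177
```

Request:
{"name": "move_arm", "arguments": {
  "motion": [0,0.08,0,0,0,0,0,0.15,0,0,0,0,0,0.15,0,0,0,0]
}}

```text
t: 14.12
tool_pos: [0.6027, 0.2881, 0.0682]
orientation: [[0.484, -0.028, 0.875], [-0.873, 0.056, 0.484], [-0.062, -0.998, 0.002]]
ft_force: [-0.5, 1.3, 0.1]
opening: 0.0173
```

Run:
```python
from rig import env
from h import *
import cv2
s=env.state()
print(s['ft_force'],s['wrist_torque'],s['tool_pos'])
w=env.camera("wrist"); cv2.imwrite("pics/wrist9.png",w["color"][:,:,::-1])
c=env.camera("scene"); cv2.imwrite("pics/scene9.png",cv2.resize(c["color"][240:360,230:350,::-1],None,fx=5,fy=5))
```

```text
[-0.49196583  1.26624099  0.13488672] [-0.06558164 -0.00366558 -0.00339226] [0.60272689 0.28812654 0.06823422]
```

View pics/scene9.png

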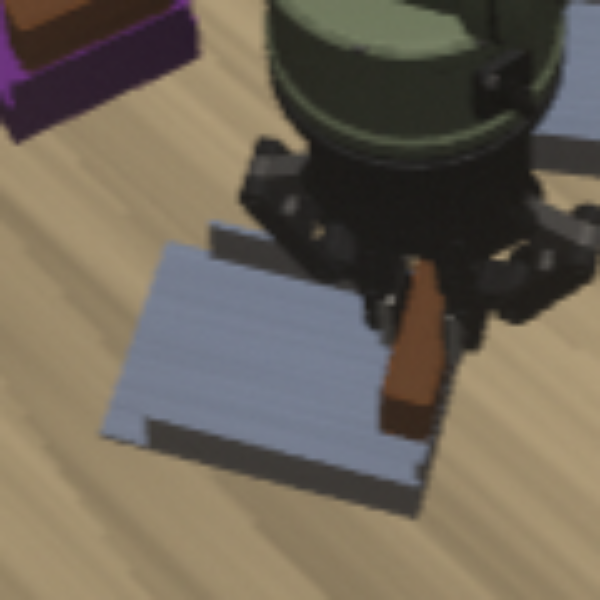

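Request:
{"name": "move_arm", "arguments": {
  "motion": [0,0.08,0,0,0,0,0,0.12,0,0,0,0,0,0.12,0,0,0,0]
}}

```text
t: 14.6
tool_pos: [0.6027, 0.2881, 0.0679]
orientation: [[0.483, -0.028, 0.875], [-0.873, 0.056, 0.484], [-0.062, -0.998, 0.003]]
ft_force: [-5.2, -0.1, 15.6]
opening: 0.0176
```

Contact with the bench is firm (about 17 N). Opening.

Request:
{"name": "move_arm", "arguments": {
  "motion": [0,0,0,0,0,0,0,0,0,0,0,0,0,0,0,0,0,0,0,0,0,0,0,0,0,0,0,0,0,0,0,0,0,0,0,0,0,0,0,0,0,0],
  "fingers": 0
}}

```text
t: 15.48
tool_pos: [0.6026, 0.2881, 0.0669]
orientation: [[0.483, -0.028, 0.875], [-0.873, 0.055, 0.484], [-0.062, -0.998, 0.002]]
ft_force: [-0.5, -0.1, 0.6]
opening: 0.0856
```

Request:
{"name": "move_arm", "arguments": {
  "motion": [0,-0.5,0,0,0,0,0,-2,0,0,0,0,0,-4,0,0,0,0,0,-7,0,0,0,0,0,-10,0,0,0,0,0,-13,0,0,0,0,0,-15,0,0,0,0,0,-15,0,0,0,0]
}}

```text
t: 16.48
tool_pos: [0.6074, 0.2798, 0.2189]
orientation: [[0.483, -0.025, 0.875], [-0.873, 0.057, 0.484], [-0.062, -0.998, 0.005]]
ft_force: [-0.4, 0.7, -0.7]
opening: 0.0856
```

```bash
python3 - <<'E'
from rig import env
from h import *
import cv2
s=env.state()
print(s['t'],s['ft_force'],s['tool_pos'],s['opening'])
for n in ["wrist","scene","top"]:
    c=env.camera(n); cv2.imwrite(f"pics/{n}10.png",c["color"][:,:,::-1])
E
python3 - <<'E'
import cv2,numpy as np
t=cv2.imread('pics/scene10.png')
a=cv2.resize(t[240:360,230:350],(400,400)); b=cv2.resize(t[85:210,105:230],(400,400))
cv2.imwrite('pics/c10.png',np.hstack([a,b]))
E
```

```text
16.475 [-0.42773413  0.69176165 -0.74958186] [0.60742694 0.27979331 0.218932  ] 0.08557077306297126
```

View pics/c10.png

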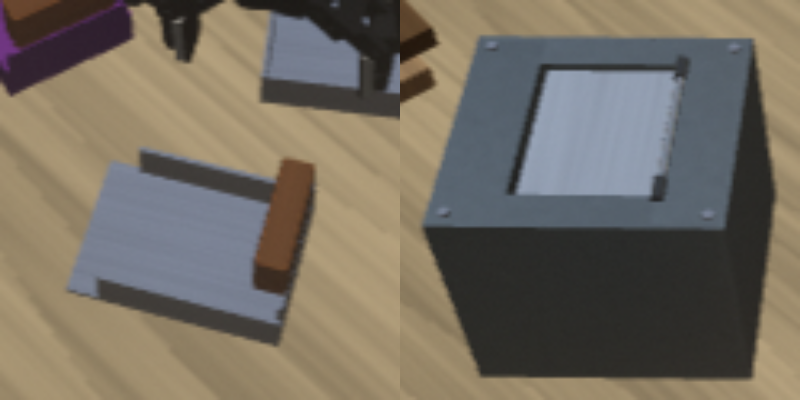

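View pics/scene10.png

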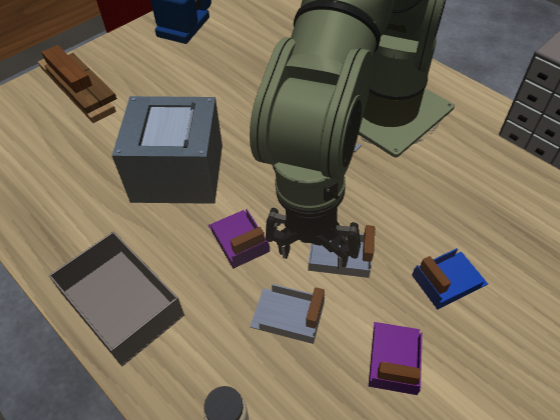

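View pics/wrist10.png

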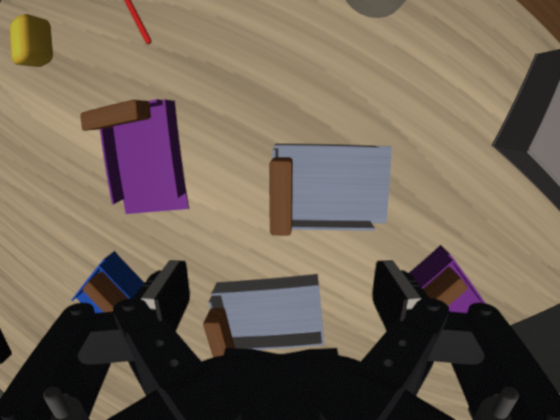

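View pics/top10.png

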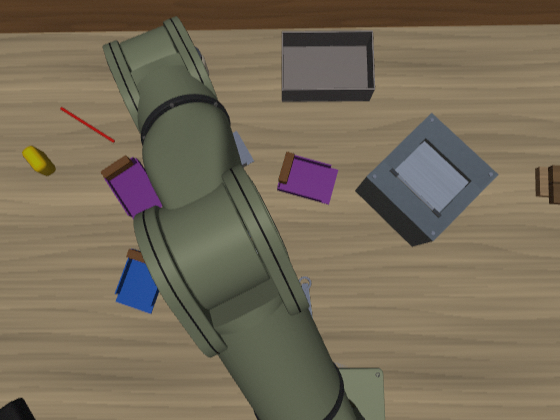

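The final views show the empty scoop flat on the bench near (285,312) in the scene view. The flap is shut with nothing on it, no nuts are on the bench, and the gripper is clear. Handing in.

Request:
{"name": "move_arm", "arguments": {
  "motion": [0,0,0,0,0,0,0,0,0,0,0,0]
}}

```text
t: 16.88
tool_pos: [0.6067, 0.2797, 0.2162]
orientation: [[0.483, -0.029, 0.875], [-0.873, 0.055, 0.484], [-0.062, -0.998, 0.002]]
ft_force: [0.2, 0.4, 0.2]
opening: 0.0858
```

Run:
```python
from rig import env
print(env.sign_off())
```

```text
the job is handed in; nothing more can be done
None
```

I pushed the flap down with the scoop's front edge and tipped both nuts into the bin. I then set the empty scoop back flat at about its starting place and handed the job in at about 17 s.

- **Last checks:** the scoop is empty and flat on the bench, the flap is shut with nothing on it, and no nuts are visible on the bench. The gripper is open and clear. I did not see the nuts inside the bin; that they went in is judged from the empty scoop, the empty flap and the clear bench.
- **Tilt short of plan:** at full tip the arm stopped about 9 mm from the planned pose, at about 43.7° tilt, with joint 6 near its limit (115.6 of 116°).
- **Contact and slip:** at full tip the wrist force was about 12 N, most likely the scoop resting on the opening's edge. Afterwards the scoop sat about 3.6° front-up in the fingers; I corrected for that before setting it down, where bench contact was about 16 N.

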